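# Raise the dust-cabinet sash to its mark and start the extraction

### The job

With your fingertips under the blue lip, push the cabinet's sliding window up until its black pointer is level with the red band on the rail, and leave it there. Only then press the green start button on the grey switch box and let go. Only push and press: do not pinch the lip, and leave everything else where it stands.

Things in the scene. Friction and masses are not known exactly. Their poses are not given: they have to be found in the camera images.
- cabinet: fixed bench-top dust cabinet, white frame, clear panels; 330 deep x 360 wide x 286 mm high, with a 50 mm spigot on top at the back. Origin: on the table, middle of the foot of its front; x points into the cabinet, y along its front, z up. The front is an upright white sill 60 mm high, above it the window leans back (away from the robot) 45 degrees from upright
- sash (a joint): how far the clear sliding window (sash) has been raised along its leaning rails, m; 0 = down, 0.145 = top stop. Counterweighted: it stays where it is left; about 3 N along the rails moves it slowly, some more when fast (25 N per m/s)
- lip (a point): point under the sash's blue lip, at mid-length, 20 mm out from the window plane; moves with the sash. z axis: up along the rails (the way the sash slides); y: along the lip; -x: straight out of the window. The lip is a ledge on the sash's bottom edge, square to the window: 6 mm thick (10 with the grey strip on top), 288 mm long, outer edge 17 mm beyond this point; clear underneath
- pointer (a point): middle of the end of the black pointer line (5 mm tall) that sticks out of the sash's right-hand edge (-y, seen from the robot) over the white rail; moves with the sash, 100 mm above the lip's underside along the rails; same axes as lip
- band_mid (a point): middle of the red band clipped on the right-hand rail, 20 mm tall along the rail (10 mm either side of this point); it stays put; z axis up along the rail. The pointer is level with it when pointer has z = 0 in this frame
- start_top (a point): centre of the top of the green round start button (32 mm wide) of the extraction fan; it is on a grey switch box 100 x 90 x 50 mm standing on the table on the left or right in front of the cabinet; it is pressed straight down
- start (a joint): travel of the start button, m: 0 = up, 0.006 = fully down (4 N); springs back
- waxtray: black tray 100 x 90 x 25 mm with a red and a blue bar of polishing wax, loose. Not part of the job
- brush: bench brush lying loose on the table in front of the cabinet, about 200 mm long, 20 mm high. Not part of the job
- cone: white ring-display cone, 40 mm wide, 45 mm high, loose. Not part of the job
- jar: amber jar with black cap, 64 mm wide, 90 mm high, loose. Not part of the job
- cup: aluminium cup, 72 mm wide, 85 mm high, loose. Not part of the job
- mandrel: steel ring mandrel, 80 mm round foot, 190 mm high, loose. Not part of the job
- dish: white dish, 90 mm wide, 25 mm high, loose inside the cabinet, behind the window. Not part of the job

How it is judged:
By the outcome, as a careful person would: the job done as asked, in the order asked, and still so for the second after the job is handed in, with the robot touching nothing.
It also fails if it takes over 48 s, if anything falls off the work surface, if the arm or the gripper's body presses on something with over 40 N, if the wrist force passes 120 N, or if a joint passes its speed limit or range.

### The arm

A 6-joint arm with a two-finger parallel gripper is mounted at the origin on the work surface. World frame = base frame: x ahead of the robot, y to its left, z up, the work surface at z = 0. Lengths are in mm, angles in rad, forces in N, time in s.
With the tool pointing down it reaches from about 375 to 975 mm from the base axis. Payload 3.8 kg.
Tool frame: the origin (TCP) lies at the very end of the fingers, on their centre line; the grasp point (between the pads) lies 19 mm behind it; y points along the fingers, x is the direction in which the jaws open and shut, and the axes are right-handed (so a half turn about y gives the same grasp; the last joint's range is limited). The gripper opens to 88 mm and grips with 3 to 60 N. Pads are 18 mm wide; open, the fingers measure 123 mm over their backs; the gripper's body (75 mm by 187 mm) begins 45 mm behind the grasp point.
Start: joints at [1.2, 0.264, 1.604, -0, 1.274, -0.037], TCP at [221.152, 637.738, 238.706] pointing down, gripper open.
Joint ranges: [-2.63, 2.63], [-0.94, 2.18], [0.31, 2.57], [-1.31, 4.45], [0, 2.66], [-2.55, 2.55]. Speed limits (rad/s): [2.57, 2.57, 3.14, 3.14, 3.14, 3.14].

### API

Orientations are given as a unit quaternion [w, x, y, z].
In Python, from bench import monitor, viewer, hand_in gives the robot as it stands. The module is installed in compiled form; this text tells all that it offers.
- The arm moves only by the tool move_arm, never from a script. Its argument "rows" is a list of rows, each an object of numbers: "wx", "wy", "wz": the turn, a rotation vector about the world's x, y, z in degrees; "x", "y", "z": the shift along the world's x, y, z in cm; "claw": the closure, from 0 (fully open) to 1 (shut). A call has 1 to 20 rows; each row shifts and turns the commanded pose from where the row before left it; what a row does not reach is not made up. A row lasts 1/12 s, in which the tool goes at most 41.7 mm and 7.16 degrees, less where a joint would pass 70% of its speed; a pose out of reach is approached as far as the arm can. A call with a gripper value outside its range is refused whole. The fingers move at their own pace and stop on an object; "force" is the grip in N (left out, the last holds). Time passes only in rows, so rows that do not move let the fingers close. It gives the time, the measured TCP pose, the force and the opening at its end, in the units of the state.
- monitor.sense(): the state, without advancing time (a new reading comes with each control period).
- viewer.snapshot(name): name is "scene" or "side" or "wrist"; returns (picture, depth): 400x640x3 uint8, red, green, blue; 400x640 float32, mm along the optical axis (not along the pixel's ray), 0 where there is no reading.
- viewer.camera_model(name): a dict with "vertical_fov" (degrees; the focal length in pixels is half the picture's height over the tangent of half this angle, whatever the lens; pixels are square), "cx", "cy" (the principal point, pixels), "k1" (the pictures are not rectified: a ray, as slopes to the right and down, at radius r is drawn at 1 + k1 r^2 times it, then the intrinsics apply), "rvec" (rotation vector, rad) and "tvec" (3), from world to camera coordinates, as OpenCV has them. Camera axes: x right, y down, z forward; pixel columns grow to the right and rows downward; lengths in mm; the calibration is good to about 2 mm. A picture is of the moment at which its call begins: read the wrist's pose just before it. camera_model takes no time and is no camera call; for the wrist camera it gives the pose at the moment of the call.
- hand_in(): hands the job in, once; it reports no verdict.
The state is a dict: "time_s": time; "q": joint angles; "joint_velocities": joint speeds; "tau": joint torques, N m; "position": TCP position; "eef_rot": TCP orientation; "force": force on the tool from outside, world axes, zero at the start; "ft_torque": the same for the moment, N m; "gripper_width": finger opening in mm.
Only numpy, scipy, OpenCV 4.12 (cv2) and the standard library are available. Lean on these libraries where they do the work, as an engineer would, in place of code of your own. Each camera call takes 0.05 s, during which the arm holds its last target.

## Working session

There is one attempt and no reset: what is moved stays moved. The work goes in short steps, Python scripts to look and compute and a tool call to move; the robot and the scene stay as the last step left them, time stands still between calls to the robot, and variables do not carry over. Pictures are saved under pics/ and viewed, and the job is handed in when it is done.

Besides the shell and the picture viewer there is one more tool, called after "Call:" as name([rows], argument=value, ...), one row to a line, values as JSON. move_arm: Moves the arm, as the interface text tells. Its arguments: {"type":"object","properties":{"rows":{"type":"array"},"force":{"type":"number"}},"required":["rows"]}

```bash
mkdir -p pics
cat > h.py <<'E'
import numpy as np, cv2
from bench import monitor, viewer, hand_in
def snap(n,f):
    s=monitor.sense(); m=viewer.camera_model(n); p,d=viewer.snapshot(n)
    cv2.imwrite(f'pics/{f}.png',cv2.cvtColor(p,cv2.COLOR_RGB2BGR)); np.savez(f'pics/{f}.npz',p=p,d=d,**{k:np.array(v) for k,v in m.items()})
    return p,d,m
def load(f): return np.load(f'pics/{f}.npz')
def ray(m,u,v):
    f=200/np.tan(np.radians(float(m['vertical_fov']))/2)
    a=np.array([(u-m['cx'])/f,(v-m['cy'])/f],float); k=float(m['k1']); b=a.copy()
    for _ in range(30): b=a/(1+k*(b@b))
    return b
def cam(m): 
    R=cv2.Rodrigues(np.array(m['rvec'],float).reshape(3))[0]; t=np.array(m['tvec'],float).reshape(3); return R,t
def px3(m,u,v,d):
    b=ray(m,u,v); R,t=cam(m); return R.T@(np.array([b[0],b[1],1])*d-t)
def proj(m,X):
    R,t=cam(m); c=R@np.array(X,float)+t; b=c[:2]/c[2]; b=b*(1+float(m['k1'])*(b@b))
    f=200/np.tan(np.radians(float(m['vertical_fov']))/2); return b*f+np.array([m['cx'],m['cy']],float)
def at(f,u,v,w=1):
    z=load(f); u0,v0=int(round(u)),int(round(v)); q=z['d'][v0-w:v0+w+1,u0-w:u0+w+1]; q=q[q>0]
    return px3(z,u,v,np.median(q)) if q.size else None
def crop(f,x0,y0,x1,y1,s,o):
    i=cv2.imread(f'pics/{f}.png')[y0:y1,x0:x1]; cv2.imwrite(f'pics/{o}.png',cv2.resize(i,None,fx=s,fy=s,interpolation=cv2.INTER_CUBIC))
E
python3 - <<'E'
from h import *
print(monitor.sense())
for n in ['scene','side','wrist']:
    p,d,m=snap(n,n+'0'); R,t=cam(m); print(n,-R.T@t,R[2],m['vertical_fov'],m['k1'])
E
```

```text
{'time_s': 0.0, 'q': array([ 1.20012859e+00,  2.64735274e-01,  1.60536193e+00, -8.26321231e-06,
        1.27369597e+00, -3.69270041e-02]), 'joint_velocities': array([ 0.00075267,  0.00063112, -0.00144564,  0.00087433, -0.00081291,
       -0.0002063 ]), 'tau': array([ 1.12080692e-03, -5.02130198e+01, -3.56868410e+01,  7.29064085e-02,
        2.97236326e-02, -1.69622654e-04]), 'position': array([220.88161441, 637.08932745, 237.4065711 ]), 'eef_rot': array([-0.57567263,  0.5765321 ,  0.40935811, -0.41065521]), 'force': array([-0.37728945, -0.32968334,  0.19587028]), 'ft_torque': array([-0.01393252,  0.04738557,  0.00497779]), 'gripper_width': 87.9673476891805}
scene [1056.82717086  748.51475763  778.99748556] [-0.41779195 -0.69164529 -0.58913214] 53.00123105188024 0.005913040179481027
side [ 559.12322732 -873.32696592  731.62125901] [ 0.0151595   0.81384101 -0.58088983] 55.078229804322966 -0.012932741999742627
wrist [156.03831114 659.01851467 384.03977494] [ 0.24965314 -0.08794191 -0.96433372] 59.80150194559607 -0.04358488108974223
```

View pics/scene0.png

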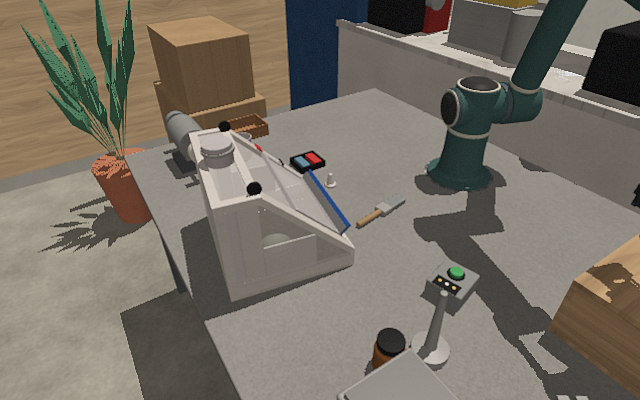

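View pics/side0.png

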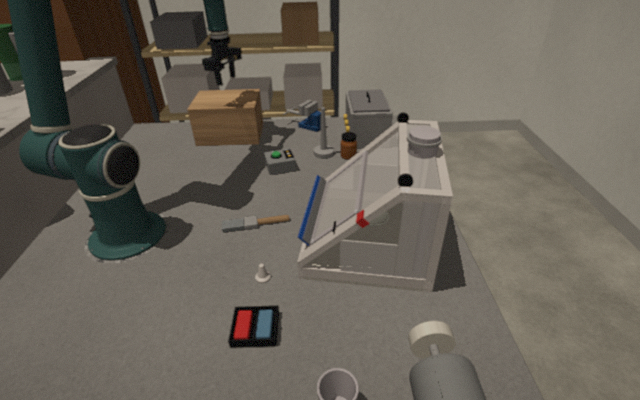

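View pics/wrist0.png

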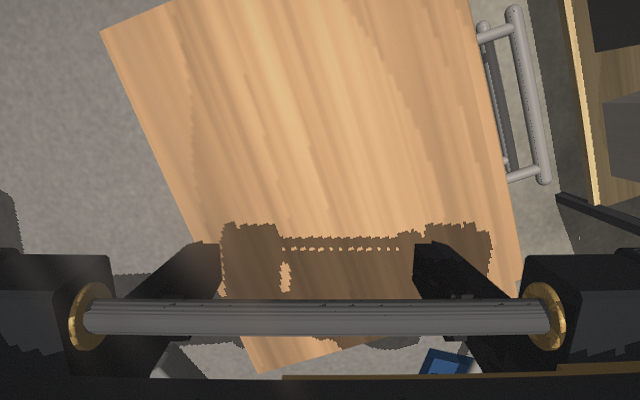

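The scene view shows the cabinet, the lip (305–350, 172–230) and the green button (456,272). The side view shows the pointer at about (334,228) and the band at about (362,219). I'll zoom in on both.

Run:
```python
from h import *
crop('side0',250,110,450,290,4,'c1'); crop('scene0',190,110,490,310,2.6,'c2')
```

```text
(no output)
```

View pics/c1.png

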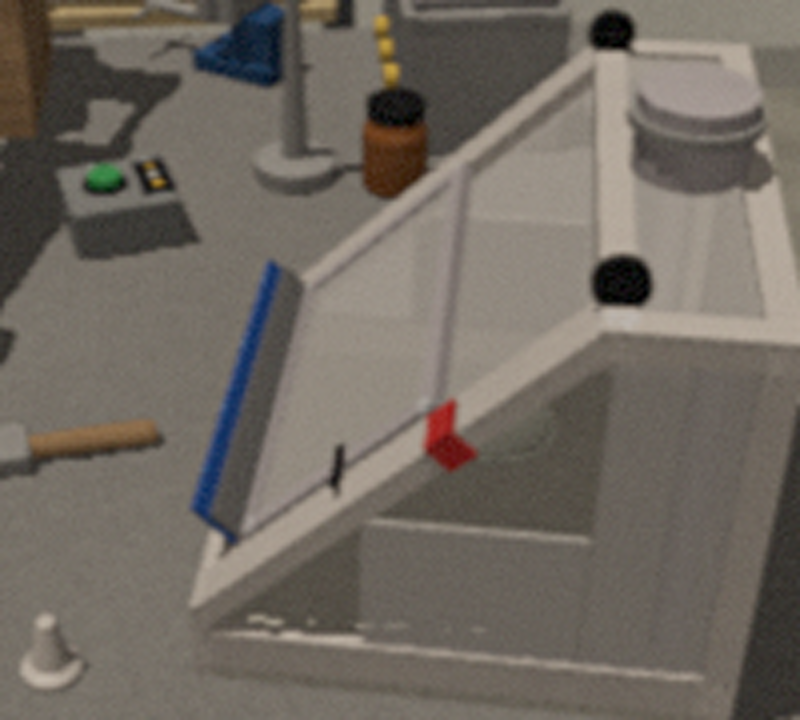

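View pics/c2.png

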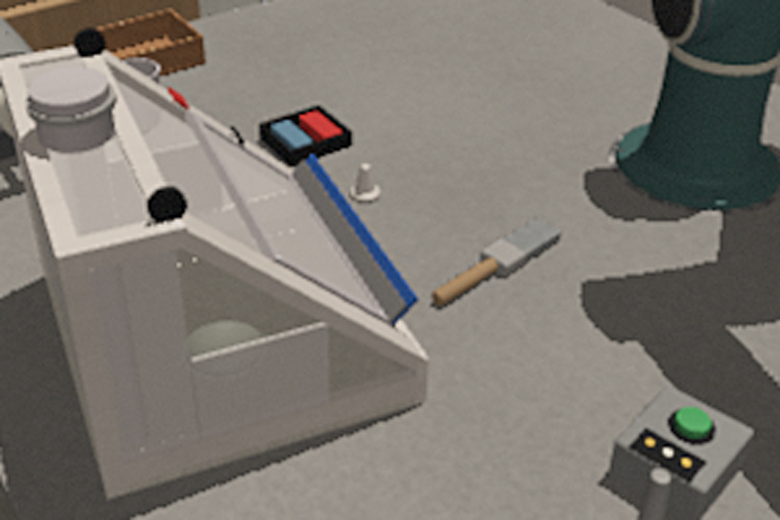

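Run:
```python
from h import *
np.set_printoptions(precision=1,suppress=True)
def s(u,v): return at('side0',250+u/4,110+v/4)
def c(u,v): return at('scene0',190+u/2.6,110+v/2.6)
for n,u,v in [('lip -y',202,508),('lip mid',237,390),('lip +y',272,270),('band face',440,430),('band face low',428,455),('band top',457,405),('band side',450,455),('band side low',470,455),('ptr mid',337,470),('ptr tip',336,490),('ptr top',341,450),('rail',330,510),('rail',500,400),('rail low corner',200,600),('knob',620,285),('btn',104,178),('cone',45,620),('traytop',0,0)]:
    print('side',n,s(u,v))
for n,u,v in [('lip+y',411,300),('lip mid',365,235),('lip -y',316,163),('ptr',238,138),('band',178,97),('rail+y low',420,350),('rail+y',300,275),('rail corner',427,360),('rail -y', 280,162),('btn',692,420),('btn edge',675,415),('box',650,410),('boxcorner l',617,440),('boxcorner t',667,392),('boxcorner r',750,432),('brush tip',437,300),('brush end',555,235),('cone',365,170),('sill foot',420,402)]:
    print('scene',n,c(u,v))
```

```text
side lip -y [ 517.5 -160.7  106.3]
side lip mid [539.7 -41.2 106.2]
side lip +y [567.1 108.7 106. ]
side band face [ 652.5 -226.1  213.3]
side band face low [ 647.  -223.2  193.7]
side band top [ 664.3 -205.5  213.9]
side band side [ 658.4 -228.3  197.4]
side band side low [703.  -31.5  33.7]
side ptr mid [ 598.8 -191.1  158.4]
side ptr tip [ 598.  -194.8  146.4]
side ptr top [ 602.5 -169.   155.1]
side rail [ 593.6 -211.4  145.7]
side rail [ 683.2 -229.6  235. ]
side rail low corner [ 514.5 -196.6   63.4]
side knob [ 742.7 -219.   298.5]
side btn [420.6 343.8  60.2]
side cone [ 416.8 -188.8   43.4]
side traytop [313.1 552.9 146. ]
scene lip+y [570.1 119.5 106.1]
scene lip mid [549.8   8.1 108.8]
scene lip -y [ 520.  -139.   111.1]
scene ptr [ 603.7 -171.5  157.5]
scene band [ 656.5 -207.2  210.7]
scene rail+y low [576.2 145.6  62.3]
scene rail+y [686.4 103.  178.5]
scene rail corner [538.7 111.3   1.8]
scene rail -y [ 472.5 -313.3    2.2]
scene btn [424.8 357.6  63.7]
scene btn edge [431.2 343.7  61.7]
scene box [437.2 320.9  51.7]
scene boxcorner l [488.3 329.8  49.4]
scene boxcorner t [406.8 313.5  52.4]
scene boxcorner r [378.1 388.2  48.2]
scene brush tip [474.6  44.2   8.3]
scene brush end [286.4  31.7  15. ]
scene cone [ 419.6 -183.3   40.6]
scene sill foot [582.6 158.    3.2]
```

```bash
cat >> h.py <<'E'
YAW=np.radians(-10.6); EX=np.array([np.cos(YAW),np.sin(YAW),0]); EY=np.array([-np.sin(YAW),np.cos(YAW),0])
def snY(P): 
    P=np.atleast_2d(P); a=P@EX; return np.c_[(a+P[:,2])/2**.5,(P[:,2]-a)/2**.5,P@EY]
E
python3 - <<'E'
from h import *
np.set_printoptions(precision=1,suppress=True)
for f,(x0,y0,x1,y1) in [('side0',(340,200,380,235)),('scene0',(240,135,275,160))]:
    z=load(f); p=z['p'].astype(int); d=z['d']
    m=(p[...,0]>110)&(p[...,1]<60)&(p[...,2]<60); vv,uu=np.where(m)
    k=(uu>=x0)&(uu<x1)&(vv>=y0)&(vv<y1)
    A=np.array([px3(z,u,v,d[v,u]) for u,v in zip(uu[k],vv[k]) if d[v,u]>0]); q=snY(A)
    print(f,len(q),np.percentile(q,[2,25,50,75,98],axis=0))
    if f=='side0':
        for u,v,r in sorted(zip(uu[k],vv[k],map(tuple,q.round(1)))): print(u,v,r,p[v,u])
# blue lip
for f,box in [('side0',(295,170,330,245)),('scene0',(300,165,355,240))]:
    z=load(f); p=z['p'].astype(int); d=z['d']
    m=(p[...,2]>90)&(p[...,0]<50)&(p[...,1]<90); vv,uu=np.where(m); x0,y0,x1,y1=box
    k=(uu>=x0)&(uu<x1)&(vv>=y0)&(vv<y1)
    A=np.array([px3(z,u,v,d[v,u]) for u,v in zip(uu[k],vv[k]) if d[v,u]>0]); q=snY(A)
    print(f,len(q),np.percentile(q,[2,25,50,75,98],axis=0)); l=np.polyfit(A[:,1],A[:,0],1); print('yaw',-np.degrees(np.arctan(l[0])))
# rail planes
z=load('side0')
for u,v in [(230,560),(280,530),(310,515),(360,490),(400,460),(500,400),(550,365)]:
    print('rail',snY(at('side0',250+u/4,110+v/4)))
# grip axes
s=monitor.sense(); from scipy.spatial.transform import Rotation as Ro
w,x,y,zz=s['eef_rot']; R=Ro.from_quat([x,y,zz,w]); print(R.as_matrix())
Y=(EX-np.array([0,0,1]))/2**.5
for sg in (1,-1):
    X=sg*EY; T=np.c_[X,Y,np.cross(X,Y)]; print(sg,np.degrees((Ro.from_matrix(T)*R.inv()).as_rotvec()))
C=cam(viewer.camera_model('wrist')); print('cam in tool',R.as_matrix().T@(-C[0].T@C[1]-s['position']))
E
```

```text
side0 53 [[ 623.1 -351.8 -104.3]
 [ 627.7 -334.6 -102.7]
 [ 631.5 -333.3  -97.9]
 [ 636.6 -332.6  -87.9]
 [ 637.7 -332.   -78.7]]
357 216 (np.float64(623.0), np.float64(-332.5), np.float64(-87.9)) [158  58  53]
357 218 (np.float64(623.1), np.float64(-333.1), np.float64(-94.5)) [161  54  51]
357 219 (np.float64(624.5), np.float64(-332.3), np.float64(-99.8)) [160  52  46]
357 220 (np.float64(624.1), np.float64(-333.0), np.float64(-102.4)) [150  41  36]
357 221 (np.float64(622.7), np.float64(-334.6), np.float64(-103.3)) [131  35  34]
358 213 (np.float64(625.1), np.float64(-332.5), np.float64(-78.7)) [147  50  47]
358 214 (np.float64(624.3), np.float64(-333.5), np.float64(-80.7)) [159  44  35]
358 215 (np.float64(625.3), np.float64(-333.0), np.float64(-85.6)) [158  34  26]
358 216 (np.float64(626.2), np.float64(-332.6), np.float64(-90.4)) [163  44  38]
358 217 (np.float64(626.6), np.float64(-332.6), np.float64(-94.3)) [160  35  32]
358 218 (np.float64(627.4), np.float64(-332.2), np.float64(-98.8)) [159  34  29]
358 219 (np.float64(627.7), np.float64(-332.3), np.float64(-102.4)) [157  34 
[... 3434 characters left out ...]
7 -334.4  -75.2]
 [ 640.8 -333.5  -72.1]]
side0 204 [[ 452.7 -309.8  -60.2]
 [ 454.  -307.1  -11.3]
 [ 454.8 -304.5   50. ]
 [ 455.6 -302.1  125.2]
 [ 456.6 -299.5  212. ]]
yaw -10.706200164521116
scene0 214 [[ 453.9 -310.   -58.1]
 [ 457.6 -307.2   26.7]
 [ 458.8 -304.8  106.5]
 [ 459.6 -302.6  172.4]
 [ 461.2 -300.3  221.7]]
yaw -11.966578822668176
rail [[ 453.  -336.3  -81.3]]
rail [[ 497.1 -337.5  -83.3]]
rail [[ 526.7 -335.7  -92.5]]
rail [[ 566.2 -337.9  -97.1]]
rail [[ 599.2 -336.3  -97.2]]
rail [[ 670.9 -338.6 -100. ]]
rail [[ 706.5 -337.3 -101.2]]
[[ 0.3 -0.  -0.9]
 [ 0.9 -0.   0.3]
 [-0.  -1.   0. ]]
1 [-11.5 -43.6   8.1]
-1 [  63.8  -17.1 -159. ]
cam in tool [  -0.9 -146.5   68.5]
```

Call:
move_arm([
  {"z": 4, "wz": -7, "claw": 1},
  {"z": 4, "wz": -7, "claw": 1},
  {"x": 0.9, "y": -2.6, "wz": -7, "claw": 1},
  {"x": 0.9, "y": -2.6, "wz": -7, "claw": 1},
  {"x": 0.9, "y": -2.6, "wz": -7, "claw": 1},
  {"x": 0.9, "y": -2.6, "wz": -7, "claw": 1},
  {"x": 0.9, "y": -2.6, "wz": -7, "claw": 1},
  {"x": 0.9, "y": -2.6, "wz": -7, "claw": 1},
  {"x": 0.9, "y": -2.6, "wz": -7, "claw": 1},
  {"x": 0.9, "y": -2.6, "wz": -7, "claw": 1},
  {"x": 0.9, "y": -2.6, "wz": -7, "claw": 1},
  {"x": 0.9, "y": -2.6, "wz": -7, "claw": 1},
  {"x": 0.9, "y": -2.6, "wz": -7, "claw": 1},
  {"x": 0.9, "y": -2.6, "wz": -7, "claw": 1},
  {"x": 0.9, "y": -2.6, "wz": -7, "claw": 1},
  {"x": 0.9, "y": -2.6, "wz": -7, "claw": 1},
  {"x": 0.9, "y": -2.6, "wz": -7, "claw": 1},
  {"x": 0.9, "y": -2.6, "wz": -7, "claw": 1},
  {"x": 0.9, "y": -2.6, "wz": -7, "claw": 1},
  {"x": 0.9, "y": -2.6, "wz": -7, "claw": 1},
], force=10)

```text
schema error: expected keys wx, wy, wz, x, y, z, claw
```

Call:
move_arm([
  {"wx": 0, "wy": 0, "wz": -7, "x": 0, "y": 0, "z": 4, "claw": 1},
  {"wx": 0, "wy": 0, "wz": -7, "x": 0, "y": 0, "z": 4, "claw": 1},
  {"wx": 0, "wy": 0, "wz": -7, "x": 0.9, "y": -2.6, "z": 0, "claw": 1},
  {"wx": 0, "wy": 0, "wz": -7, "x": 0.9, "y": -2.6, "z": 0, "claw": 1},
  {"wx": 0, "wy": 0, "wz": -7, "x": 0.9, "y": -2.6, "z": 0, "claw": 1},
  {"wx": 0, "wy": 0, "wz": -7, "x": 0.9, "y": -2.6, "z": 0, "claw": 1},
  {"wx": 0, "wy": 0, "wz": -7, "x": 0.9, "y": -2.6, "z": 0, "claw": 1},
  {"wx": 0, "wy": 0, "wz": -7, "x": 0.9, "y": -2.6, "z": 0, "claw": 1},
  {"wx": 0, "wy": 0, "wz": -7, "x": 0.9, "y": -2.6, "z": 0, "claw": 1},
  {"wx": 0, "wy": 0, "wz": -7, "x": 0.9, "y": -2.6, "z": 0, "claw": 1},
  {"wx": 0, "wy": 0, "wz": -7, "x": 0.9, "y": -2.6, "z": 0, "claw": 1},
  {"wx": 0, "wy": 0, "wz": -7, "x": 0.9, "y": -2.6, "z": 0, "claw": 1},
  {"wx": 0, "wy": 0, "wz": -7, "x": 0.9, "y": -2.6, "z": 0, "claw": 1},
  {"wx": 0, "wy": 0, "wz": -7, "x": 0.9, "y": -2.6, "z": 0, "claw": 1},
  {"wx": 0, "wy": 0, "wz": -7, "x": 0.9, "y": -2.6, "z": 0, "claw": 1},
  {"wx": 0, "wy": 0, "wz": -7, "x": 0.9, "y": -2.6, "z": 0, "claw": 1},
  {"wx": 0, "wy": 0, "wz": -7, "x": 0.9, "y": -2.6, "z": 0, "claw": 1},
  {"wx": 0, "wy": 0, "wz": -7, "x": 0.9, "y": -2.6, "z": 0, "claw": 1},
  {"wx": 0, "wy": 0, "wz": -7, "x": 0.9, "y": -2.6, "z": 0, "claw": 1},
  {"wx": 0, "wy": 0, "wz": -7, "x": 0.9, "y": -2.6, "z": 0, "claw": 1},
], force=10)

```text
time_s: 1.82
position: [383.1, 168.4, 318.5]
eef_rot: [0.581, -0.581, 0.403, -0.403]
force: [-0.2, -0.3, -0.4]
gripper_width: 0.3
```

```bash
cat >> h.py <<'E'
from scipy.spatial.transform import Rotation as Ro
YAW=np.radians(-10.8); EX=np.array([np.cos(YAW),np.sin(YAW),0]); EY=np.array([-np.sin(YAW),np.cos(YAW),0])
def P(s,n,Y): return EX*(s-n)/2**.5+EY*Y+np.array([0,0,(s+n)/2**.5])
def state():
    s=monitor.sense(); w,x,y,z=s['eef_rot']; R=Ro.from_quat([x,y,z,w])
    Yt=(EX-np.array([0,0,1]))/2**.5; X=-EY; T=Ro.from_matrix(np.c_[X,Yt,np.cross(X,Yt)])
    np.set_printoptions(precision=2,suppress=True)
    print('t',s['time_s'],'q',s['q'],'p',s['position'],'snY',snY(s['position'])[0],'F',s['force'],'w',s['gripper_width'])
    print('rot to tilt',np.degrees((T*R.inv()).as_rotvec()),'tooly',R.as_matrix()[:,1])
    return s,R
E
python3 - <<'E'
from h import *
state(); print(P(415,-240,77),P(415,-320,77))
E
```

```text
t 1.8167 q [ 0.35 -0.28  2.    0.    1.42  1.57] p [383.1  168.41 318.55] snY [469.03 -18.53 237.22] F [-0.19 -0.32 -0.37] w 0.3127702254651478
rot to tilt [  3.87 -45.38 -29.7 ] tooly [ 0.  0. -1.]
[469.38 -11.15 123.74] [524.95 -21.75  67.18]
```

Call:
move_arm([
  {"wx": 0, "wy": 0, "wz": -3.8, "x": 1.1, "y": -2.25, "z": 0, "claw": 1},
  {"wx": 0, "wy": 0, "wz": -3.8, "x": 1.1, "y": -2.25, "z": 0, "claw": 1},
  {"wx": 0, "wy": 0, "wz": -3.8, "x": 1.1, "y": -2.25, "z": 0, "claw": 1},
  {"wx": 0, "wy": 0, "wz": -3.8, "x": 1.1, "y": -2.25, "z": 0, "claw": 1},
  {"wx": 0, "wy": 0, "wz": -3.8, "x": 1.1, "y": -2.25, "z": 0, "claw": 1},
  {"wx": 0, "wy": 0, "wz": -3.8, "x": 1.1, "y": -2.25, "z": 0, "claw": 1},
  {"wx": 0, "wy": 0, "wz": -3.8, "x": 1.1, "y": -2.25, "z": 0, "claw": 1},
  {"wx": 0, "wy": 0, "wz": -3.8, "x": 1.1, "y": -2.25, "z": 0, "claw": 1},
  {"wx": -1.18, "wy": -6.35, "wz": 0, "x": 0, "y": 0, "z": -1, "claw": 1},
  {"wx": -1.18, "wy": -6.35, "wz": 0, "x": 0, "y": 0, "z": -1, "claw": 1},
  {"wx": -1.18, "wy": -6.35, "wz": 0, "x": 0, "y": 0, "z": -1, "claw": 1},
  {"wx": -1.18, "wy": -6.35, "wz": 0, "x": 0, "y": 0, "z": -1, "claw": 1},
  {"wx": -1.18, "wy": -6.35, "wz": 0, "x": 0, "y": 0, "z": -1, "claw": 1},
  {"wx": -1.18, "wy": -6.35, "wz": 0, "x": 0, "y": 0, "z": -1, "claw": 1},
  {"wx": -1.18, "wy": -6.35, "wz": 0, "x": 0, "y": 0, "z": -1, "claw": 1},
  {"wx": 0, "wy": 0, "wz": 0, "x": 0, "y": 0, "z": 0, "claw": 1},
])

```text
time_s: 3.15
position: [461.3, -10.3, 232.7]
eef_rot: [-0.591, 0.257, -0.293, 0.707]
force: [-3.1, -0.5, -4.3]
gripper_width: 0.6
```

Run:
```python
from h import *
state(); snap('wrist','wrist1')
```

```text
t 3.15 q [ 0.04 -0.64  2.54 -0.33  0.5   2.01] p [461.25 -10.27 232.75] snY [ 486.32 -157.16   76.35] F [-3.09 -0.51 -4.27] w 0.5751973375144269
rot to tilt [ 0.81 -0.99 -1.02] tooly [ 0.68 -0.13 -0.72]
```

View pics/wrist1.png

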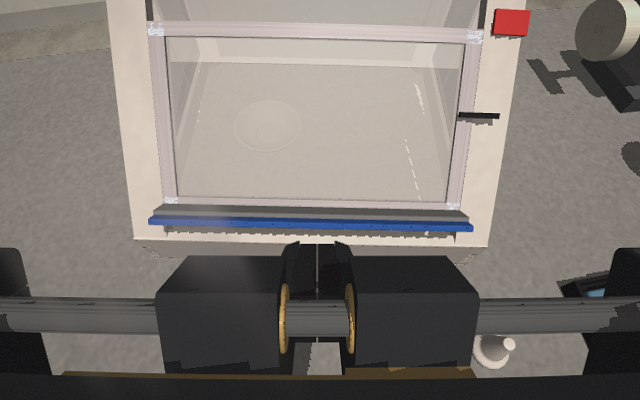

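Call:
move_arm([
  {"wx": 0.16, "wy": -0.2, "wz": -0.2, "x": 0.3, "y": 0, "z": -1.2, "claw": 1},
  {"wx": 0.16, "wy": -0.2, "wz": -0.2, "x": 0.3, "y": 0, "z": -1.2, "claw": 1},
  {"wx": 0.16, "wy": -0.2, "wz": -0.2, "x": 0.3, "y": 0, "z": -1.2, "claw": 1},
  {"wx": 0.16, "wy": -0.2, "wz": -0.2, "x": 0.3, "y": -0.1, "z": -1.2, "claw": 1},
  {"wx": 0.16, "wy": -0.2, "wz": -0.2, "x": 0.3, "y": -0.1, "z": -1.2, "claw": 1},
  {"wx": 0, "wy": 0, "wz": 0, "x": 0, "y": 0, "z": -1.2, "claw": 1},
  {"wx": 0, "wy": 0, "wz": 0, "x": 0, "y": 0, "z": -1.2, "claw": 1},
  {"wx": 0, "wy": 0, "wz": 0, "x": 0, "y": 0, "z": -1.2, "claw": 1},
  {"wx": 0, "wy": 0, "wz": 0, "x": 0, "y": 0, "z": -1.2, "claw": 1},
  {"wx": 0, "wy": 0, "wz": 0, "x": 0, "y": 0, "z": -0.8, "claw": 1},
  {"wx": 0, "wy": 0, "wz": 0, "x": 0, "y": 0, "z": 0, "claw": 1},
  {"wx": 0, "wy": 0, "wz": 0, "x": 0, "y": 0, "z": 0, "claw": 1},
])

```text
time_s: 4.2
position: [511.8, -10.5, 149.8]
eef_rot: [-0.586, 0.244, -0.297, 0.713]
force: [0.3, -0.5, 0.1]
gripper_width: 0.5
```

Run:
```python
from h import *
state(); snap('side','side1')
crop('side1',220,90,440,290,3.6,'c3')
```

```text
t 4.2 q [ 0.04 -0.35  2.56 -0.82  0.23  2.55] p [511.76 -10.53 149.79] snY [ 462.77 -250.94   85.55] F [ 0.27 -0.46  0.12] w 0.45501500118640653
rot to tilt [-0.06 -0.14  0.37] tooly [ 0.69 -0.14 -0.71]
```

View pics/c3.png

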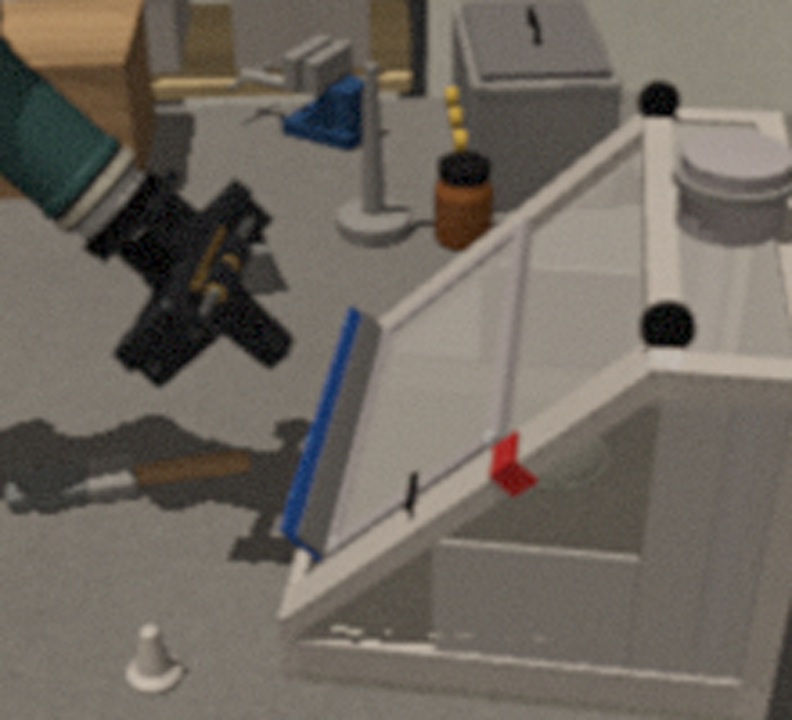

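```bash
cat > kin.py <<'E'
import numpy as np
from scipy.spatial.transform import Rotation as Ro
from scipy.optimize import least_squares
LO=np.array([-2.63,-.94,.31,-1.31,0,-2.55]); HI=np.array([2.63,2.18,2.57,4.45,2.66,2.55])
def fk(q,k):
    a1,h,L1,L2,e,Lt=k
    # local z along link
    R=Ro.from_euler('z',q[0]); p=R.apply([a1,0,h])
    R=R*Ro.from_euler('y',q[1]); p=p+R.apply([0,0,L1])
    R=R*Ro.from_euler('y',q[2]); p=p+R.apply([e,0,L2])
    R=R*Ro.from_euler('z',S4*q[3])*Ro.from_euler('y',q[4]); 
    R=R*Ro.from_euler('z',S6*q[5]); p=p+R.apply([0,0,Lt])
    return p,R
S4,S6=1,1
E
python3 - <<'E'
from h import *; import kin; from kin import *
s=monitor.sense()
D=[([1.20012859,.264735274,1.60536193,0,1.27369597,-.0369270041],[220.88,637.09,237.41],[-0.57567263,0.5765321,0.40935811,-0.41065521]),
([.35,-.28,2.,0,1.42,1.57],[383.1,168.41,318.55],[.581,-.581,.403,-.403]),
([.04,-.64,2.54,-.33,.5,2.01],[461.25,-10.27,232.75],[-.591,.257,-.293,.707]),
(s['q'],s['position'],s['eef_rot'])]
for S4 in(1,-1):
  for S6 in (1,-1):
    kin.S4,kin.S6=S4,S6
    f=lambda k:np.concatenate([fk(q,k)[0]-np.array(p) for q,p,_ in D])
    r=least_squares(f,[0,200,400,400,0,250])
    print(S4,S6,r.x.round(1),r.fun.round(1))
    for q,p,o in D:
        R=fk(q,r.x)[1]; T=Ro.from_quat([o[1],o[2],o[3],o[0]]); print((R.inv()*T).as_rotvec().round(2),end=' ')
    print()
E
```

```text
1 1 [ 55.9 150.8 462.8 495.4 -62.7 267.5] [ 21.2 -14.3   6.4  18.5 -21.8  -2.2  -8.5 -13.2  -2.3   5.3 -12.8  -1.9]
[0.   2.22 2.22] [0.01 2.22 2.22] [0.   2.21 2.22] [-0.   -2.22 -2.22] 
1 -1 [ 55.9 150.8 462.8 495.4 -62.7 267.5] [ 21.2 -14.3   6.4  18.5 -21.8  -2.2  -8.5 -13.2  -2.3   5.3 -12.8  -1.9]
[0.08 2.18 2.18] [ 1.57 -0.01 -0.01] [1.45 0.68 0.68] [1.   1.49 1.49] 
-1 1 [ 187.4  -73.5  340.3  330.9 -207.6   96.1] [ 15.9 -27.8  22.3  41.1 -13.5  -4.9 -32.1  42.4 -12.3  14.6  46.9  -5.1]
[0.   2.22 2.22] [0.01 2.22 2.22] [0.27 1.89 1.65] [1.03 1.35 0.9 ] 
-1 -1 [ 187.4  -73.5  340.3  330.9 -207.6   96.1] [ 15.9 -27.8  22.3  41.1 -13.5  -4.9 -32.1  42.4 -12.3  14.6  46.9  -5.1]
[0.08 2.18 2.18] [ 1.57 -0.01 -0.01] [ 1.54  0.47 -0.02] [1.54 0.52 0.  ]
```

```bash
cat > kin.py <<'E'
import numpy as np
from scipy.spatial.transform import Rotation as Ro
from scipy.optimize import least_squares
LO=np.array([-2.63,-.94,.31,-1.31,0,-2.55]); HI=np.array([2.63,2.18,2.57,4.45,2.66,2.55])
TC=Ro.from_rotvec(np.array([0,1,1])*np.pi/2**.5)
def fk(q,k):
    a1,d,h,L1,L2,e,Lt,w=k
    R=Ro.from_euler('z',q[0]); p=R.apply([a1,d,h])
    R=R*Ro.from_euler('y',q[1]); p=p+R.apply([0,0,L1])
    R=R*Ro.from_euler('y',q[2]); p=p+R.apply([e,0,L2])
    R=R*Ro.from_euler('z',q[3])*Ro.from_euler('y',q[4]); p=p+R.apply([w,0,Lt])
    R=R*Ro.from_euler('z',q[5])
    return p,R*TC
E
python3 - <<'E'
from h import *; from kin import *
s=monitor.sense()
D=[([1.20012859,.264735274,1.60536193,0,1.27369597,-.0369270041],[220.88,637.09,237.41]),
([.35,-.28,2.,0,1.42,1.57],[383.1,168.41,318.55]),
([.04,-.64,2.54,-.33,.5,2.01],[461.25,-10.27,232.75]),
(s['q'],s['position'])]
for fix in (0,1):
    f=lambda k:np.concatenate([fk(q,k*np.array([1]*7+[fix]))[0]-np.array(p) for q,p in D]+[(k-[0,24,180,420,420,0,260,0])*.01])
    r=least_squares(f,[0,24,200,400,400,0,250,0])
    print(r.x.round(1),r.fun.round(1)[:12])
np.save('k.npy',r.x)
E
```

```text
[ 5.000e-01  2.520e+01  2.452e+02  5.144e+02  5.646e+02 -1.600e+00
  3.398e+02  0.000e+00] [-0.1  0.5 -0.4  0.4 -1.6 -1.  -0.1  1.1  1.9 -0.2  0.3 -0.5]
[5.900e+00 2.570e+01 2.462e+02 5.138e+02 5.622e+02 1.000e-01 3.383e+02
 2.800e+00] [-0.7  0.4  0.4  0.4 -1.  -0.7 -0.1  1.1  0.6 -0.  -0.9 -0.3]
```

```bash
cat >> kin.py <<'E'
K=np.load('k.npy')
def ik(p,R,seeds=30,q0=None):
    rng=np.random.default_rng(0); best=None
    for i in range(seeds):
        x0=q0 if (q0 is not None and i==0) else rng.uniform(LO,HI)
        x0=np.clip(x0,LO+.02,HI-.02)
        def f(q):
            a,B=fk(q,K); return np.r_[(a-p)/10,(R.inv()*B).as_rotvec()*10]
        r=least_squares(f,x0,bounds=(LO+.01,HI-.01))
        if r.cost<1e-4:
            return r.x
    return None
E
cat > plan.py <<'E'
from h import *; from kin import *
np.set_printoptions(precision=2,suppress=True)
def tool(pitch,yaw,sg):
    p,y=np.radians([pitch,yaw]); Y=np.array([np.cos(p)*np.cos(y),np.cos(p)*np.sin(y),-np.sin(p)])
    X=sg*np.array([-np.sin(y),np.cos(y),0]); return Ro.from_matrix(np.c_[X,Y,np.cross(X,Y)])
E
python3 - <<'E'
from plan import *
for sg in (-1,1):
  for pitch in (45,35,25):
    for dy,Yc in ((0,77),(0,40),(0,10),(6,77),(10,77)):
      o=[]
      for s,n in ((415,-270),(415,-320),(520,-320)):
        o.append(ik(P(s,n,Yc),tool(pitch,-10.8+dy,sg),12))
      print(sg,pitch,dy,Yc,*o)
E
```

```text
-1 45 0 77 None None None
-1 45 0 40 None None [-0.14 -0.13  2.43 -0.47  0.07  2.07]
-1 45 0 10 None None [-0.24 -0.14  2.43  0.5   0.07  1.03]
-1 45 6 77 None None [-0.12 -0.13  2.42  0.38  0.06  1.16]
-1 45 10 77 None None [-0.17 -0.13  2.43  1.05  0.13  0.42]
-1 35 0 77 None None [-0.02 -0.1   2.52  3.66  0.27 -1.98]
-1 35 0 40 None None [-0.14 -0.12  2.54  3.3   0.24 -1.7 ]
-1 35 0 10 None None [-0.24 -0.12  2.54  2.97  0.24 -1.43]
-1 35 6 77 None None [-0.12 -0.11  2.53  3.02  0.24 -1.47]
-1 35 10 77 None None [-0.18 -0.11  2.53  2.6   0.27 -1.15]
-1 25 0 77 None None None
-1 25 0 40 None None None
-1 25 0 10 None None None
-1 25 6 77 None None None
-1 25 10 77 None None None
1 45 0 77 None None [-0.04 -0.12  2.42 -1.04  0.12 -0.42]
1 45 0 40 None None [-0.14 -0.13  2.43 -0.47  0.07 -1.07]
1 45 0 10 None None [-0.24 -0.14  2.43  0.5   0.07 -2.11]
1 45 6 77 None None [-0.12 -0.13  2.42  0.38  0.06 -1.98]
1 45 10 77 None None None
1 35 0 77 None None [-0.02 -0.1   2.52  3.66  0.27  1.16]
1 35 0 40 None None [-0.14 -0.12  2.54  3.3   0.24  1.44]
1 35 0 10 None None [-0.24 -0.12  2.54  2.97  0.24  1.71]
1 35 6 77 None None [-0.12 -0.11  2.53  3.02  0.24  1.67]
1 35 10 77 None None [-0.18 -0.11  2.53  2.6   0.27  2.  ]
1 25 0 77 None None None
1 25 0 40 None None None
1 25 0 10 None None None
1 25 6 77 None None None
1 25 10 77 None None None
```

```bash
cat >> plan.py <<'E'
SV=(EX+[0,0,1])/2**.5; NI=(EX-np.array([0,0,1]))/2**.5  # up rail, into window
def tool2(beta,al,sg):
    # axis: in lip plane rotated al toward +EY, then dipped beta below plane (toward -SV)
    b,a=np.radians([beta,al]); A0=np.cos(a)*NI+np.sin(a)*EY; Y=np.cos(b)*A0-np.sin(b)*SV
    X=sg*np.cross(A0,SV); X/=np.linalg.norm(X); return Ro.from_matrix(np.c_[X,Y,np.cross(X,Y)])
E
python3 - <<'E'
from plan import *
for sg in (-1,1):
  for be,al in ((10,0),(15,0),(20,0),(25,0),(0,-20),(0,-30),(0,-45),(10,-20),(0,30),(0,45)):
      R=tool2(be,al,sg); o=[]
      for s,n in ((415,-270),(415,-322),(500,-322)):
        o.append(ik(P(s,n,77),R,12))
      print(sg,be,al,R.as_matrix()[:,1],*o)
E
```

```text
-1 10 0 [ 0.56 -0.11 -0.82] [-0.01 -0.27  2.53 -0.36  0.29 -1.08] [-0.03 -0.1   2.49 -0.58  0.17 -0.87] [-0.06 -0.09  2.34 -0.26  0.29 -1.21]
-1 15 0 [ 0.49 -0.09 -0.87] [-0.03 -0.24  2.48 -0.21  0.39 -1.23] [-0.04 -0.08  2.44 -0.27  0.27 -1.18] [-0.06 -0.07  2.28 -0.16  0.41 -1.32]
-1 20 0 [ 0.42 -0.08 -0.91] [-0.04 -0.2   2.42 -0.13  0.49 -1.32] [-0.05 -0.05  2.38 -0.15  0.39 -1.31] [-0.07 -0.03  2.22 -0.1   0.52 -1.38]
-1 25 0 [ 0.34 -0.06 -0.94] [-0.05 -0.16  2.36 -0.08  0.59 -1.37] [-0.06 -0.02  2.32 -0.09  0.5  -1.37] [-0.08  0.    2.16 -0.06  0.63 -1.42]
-1 0 -20 [ 0.59 -0.46 -0.66] None None None
-1 0 -30 [ 0.51 -0.61 -0.61] [ 0.47  0.06  2.44 -1.29  0.93  0.3 ] None None
-1 0 -45 [ 0.36 -0.79 -0.5 ] [ 0.54  0.27  2.3  -1.18  1.2   0.34] [ 0.49  0.38  2.24 -1.24  1.15  0.39] [ 0.42  0.33  2.14 -1.23  1.16  0.21]
-1 10 -20 [ 0.46 -0.43 -0.78] [ 0.31 -0.09  2.44 -1.01  0.7  -0.13] [ 0.26  0.05  2.4  -1.14  0.63 -0.01] [ 0.2   0.03  2.26 -0.98  0.67 -0.27]
-1 0 30 [ 0.7   0.38 -0.61] None None None
-1 0 45 [ 0.62  0.6  -0.5 ] None None None
1 10 0 [ 0.56 -0.11 -0.82] [-0.01 -0.2
[... 247 characters left out ...]
0 0 [ 0.42 -0.08 -0.91] [-0.04 -0.2   2.42 -0.13  0.49  1.82] [-0.05 -0.05  2.38 -0.15  0.39  1.83] [-0.07 -0.03  2.22 -0.1   0.52  1.76]
1 25 0 [ 0.34 -0.06 -0.94] [-0.05 -0.16  2.36 -0.08  0.59  1.77] [-0.06 -0.02  2.32 -0.09  0.5   1.77] [-0.08  0.    2.16 -0.06  0.63  1.73]
1 0 -20 [ 0.59 -0.46 -0.66] None None None
1 0 -30 [ 0.51 -0.61 -0.61] None None None
1 0 -45 [ 0.36 -0.79 -0.5 ] None None None
1 10 -20 [ 0.46 -0.43 -0.78] None None None
1 0 30 [ 0.7   0.38 -0.61] None [-0.56  0.08  2.54  1.62  0.76 -0.42] [-0.5   0.03  2.41  1.46  0.73 -0.15]
1 0 45 [ 0.62  0.6  -0.5 ] [-0.74  0.13  2.48  1.34  1.09 -0.35] [-0.69  0.28  2.42  1.42  1.05 -0.44] [-0.62  0.21  2.3   1.38  1.05 -0.23]
```

Call:
move_arm([
  {"wx": 0.9, "wy": 4.9, "wz": 0.1, "x": 0, "y": 0, "z": 0, "claw": 1},
  {"wx": 0.9, "wy": 4.9, "wz": 0.1, "x": 0, "y": 0, "z": 0, "claw": 1},
  {"wx": 0.9, "wy": 4.8, "wz": 0.1, "x": 0, "y": 0, "z": 0, "claw": 1},
  {"wx": 0, "wy": 0, "wz": 0, "x": -0.8, "y": 0, "z": -0.8, "claw": 1},
  {"wx": 0, "wy": 0, "wz": 0, "x": -0.8, "y": 0, "z": -0.8, "claw": 1},
  {"wx": 0, "wy": 0, "wz": 0, "x": -0.8, "y": 0, "z": -0.8, "claw": 1},
  {"wx": 0, "wy": 0, "wz": 0, "x": -0.8, "y": -0.2, "z": -0.8, "claw": 1},
  {"wx": 0, "wy": 0, "wz": 0, "x": 0, "y": 0, "z": 0, "claw": 1},
  {"wx": 0, "wy": 0, "wz": 0, "x": 0, "y": 0, "z": 0, "claw": 1},
])

```text
time_s: 5.0
position: [474.3, -16.5, 112.6]
eef_rot: [-0.557, 0.302, -0.36, 0.685]
force: [0.2, 0.1, 0.7]
gripper_width: 0.6
```

Run:
```python
from plan import *
s,R=state(); print('axis err', np.degrees((tool2(15,0,1)*R.inv()).as_rotvec()),'to in',P(418,-316,77)-s['position'])
```

```text
t 5.0 q [-0.   -0.32  2.54 -0.34  0.36  2.05] p [474.26 -16.47 112.62] snY [ 411.23 -251.96   72.69] F [0.23 0.14 0.65] w 0.5842732549327818
rot to tilt [ -1.44 -11.     0.6 ] tooly [ 0.55 -0.12 -0.83]
axis err [1.44 3.72 0.51] to in [ 49.99  -5.14 -40.5 ]
```

Call:
move_arm([
  {"wx": 0.7, "wy": 1.9, "wz": 0.2, "x": 0.6, "y": 0, "z": -0.4, "claw": 1},
  {"wx": 0.7, "wy": 1.8, "wz": 0.3, "x": 0.6, "y": 0, "z": -0.5, "claw": 1},
  {"wx": 0, "wy": 0, "wz": 0, "x": 0.6, "y": -0.1, "z": -0.5, "claw": 1},
  {"wx": 0, "wy": 0, "wz": 0, "x": 0.6, "y": -0.1, "z": -0.5, "claw": 1},
  {"wx": 0, "wy": 0, "wz": 0, "x": 0.6, "y": -0.1, "z": -0.5, "claw": 1},
  {"wx": 0, "wy": 0, "wz": 0, "x": 0.6, "y": -0.1, "z": -0.5, "claw": 1},
  {"wx": 0, "wy": 0, "wz": 0, "x": 0.6, "y": -0.1, "z": -0.5, "claw": 1},
  {"wx": 0, "wy": 0, "wz": 0, "x": 0.6, "y": 0, "z": -0.5, "claw": 1},
  {"wx": 0, "wy": 0, "wz": 0, "x": 0.2, "y": 0, "z": -0.1, "claw": 1},
  {"wx": 0, "wy": 0, "wz": 0, "x": 0, "y": 0, "z": 0, "claw": 1},
  {"wx": 0, "wy": 0, "wz": 0, "x": 0, "y": 0, "z": 0, "claw": 1},
])

```text
time_s: 5.92
position: [526.7, -21.4, 74.7]
eef_rot: [-0.552, 0.318, -0.384, 0.668]
force: [0.3, -0.4, 0.4]
gripper_width: 0.6
```

Run:
```python
from plan import *
s,R=state(); print('axis err', np.degrees((tool2(15,0,1)*R.inv()).as_rotvec()))
snap('side','side2'); snap('wrist','wrist2')
crop('side2',240,110,440,290,4,'c4')
```

```text
t 5.9167 q [-0.04 -0.1   2.43 -0.26  0.3   1.95] p [526.72 -21.39  74.66] snY [ 421.47 -315.89   77.69] F [ 0.29 -0.44  0.39] w 0.590289662888316
rot to tilt [ -2.79 -14.59   0.02] tooly [ 0.49 -0.09 -0.86]
axis err [0.03 0.15 0.02]
```

View pics/c4.png

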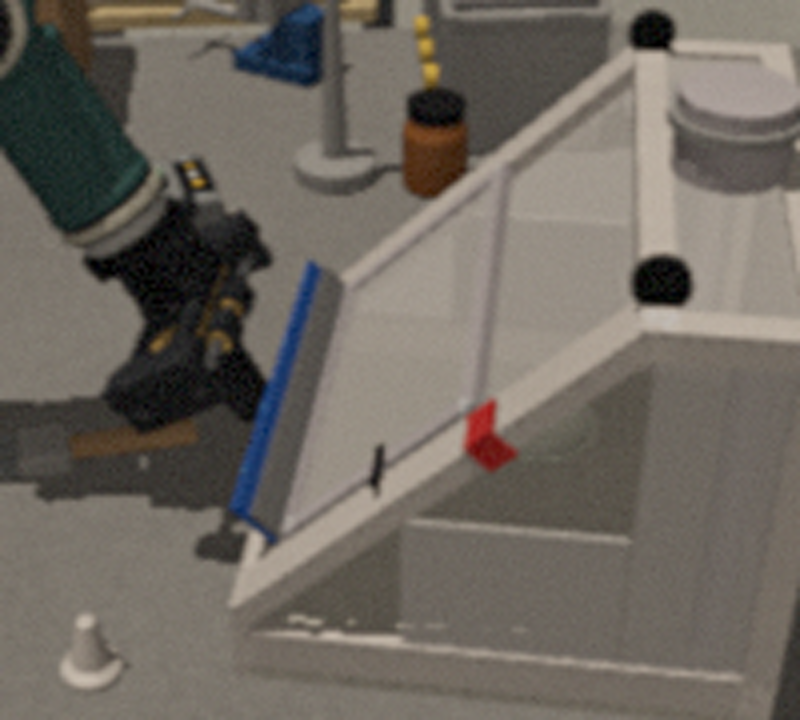

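View pics/wrist2.png

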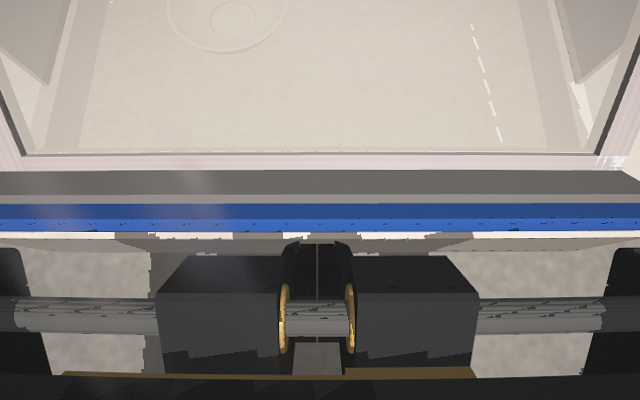

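Call:
move_arm([
  {"wx": 0, "wy": 0, "wz": 0, "x": 0.21, "y": -0.04, "z": 0.21, "claw": 1},
  {"wx": 0, "wy": 0, "wz": 0, "x": 0.21, "y": -0.04, "z": 0.21, "claw": 1},
  {"wx": 0, "wy": 0, "wz": 0, "x": 0.21, "y": -0.04, "z": 0.21, "claw": 1},
  {"wx": 0, "wy": 0, "wz": 0, "x": 0.21, "y": -0.04, "z": 0.21, "claw": 1},
  {"wx": 0, "wy": 0, "wz": 0, "x": 0.21, "y": -0.04, "z": 0.21, "claw": 1},
  {"wx": 0, "wy": 0, "wz": 0, "x": 0.21, "y": -0.04, "z": 0.21, "claw": 1},
  {"wx": 0, "wy": 0, "wz": 0, "x": 0.21, "y": -0.04, "z": 0.21, "claw": 1},
  {"wx": 0, "wy": 0, "wz": 0, "x": 0.21, "y": -0.04, "z": 0.21, "claw": 1},
  {"wx": 0, "wy": 0, "wz": 0, "x": 0.21, "y": -0.04, "z": 0.21, "claw": 1},
  {"wx": 0, "wy": 0, "wz": 0, "x": 0.21, "y": -0.04, "z": 0.21, "claw": 1},
  {"wx": 0, "wy": 0, "wz": 0, "x": 0.21, "y": -0.04, "z": 0.21, "claw": 1},
  {"wx": 0, "wy": 0, "wz": 0, "x": 0.21, "y": -0.04, "z": 0.21, "claw": 1},
  {"wx": 0, "wy": 0, "wz": 0, "x": 0.21, "y": -0.04, "z": 0.21, "claw": 1},
  {"wx": 0, "wy": 0, "wz": 0, "x": 0.21, "y": -0.04, "z": 0.21, "claw": 1},
  {"wx": 0, "wy": 0, "wz": 0, "x": 0.21, "y": -0.04, "z": 0.21, "claw": 1},
  {"wx": 0, "wy": 0, "wz": 0, "x": 0.21, "y": -0.04, "z": 0.21, "claw": 1},
])

```text
time_s: 7.35
position: [559.6, -27.7, 108.1]
eef_rot: [-0.552, 0.318, -0.385, 0.668]
force: [-5.5, 3.0, 1.0]
gripper_width: 0.3
```

Run:
```python
from plan import *
s,R=state(); print('axis err', np.degrees((tool2(15,0,1)*R.inv()).as_rotvec()))
snap('side','side3'); crop('side3',300,170,400,260,8,'c5')
```

```text
t 7.35 q [-0.05 -0.09  2.35 -0.19  0.37  1.87] p [559.63 -27.73 108.07] snY [ 468.8  -315.96   77.62] F [-5.53  3.01  0.98] w 0.28792266227911334
rot to tilt [ -2.8  -14.67   0.03] tooly [ 0.49 -0.09 -0.87]
axis err [0.02 0.07 0.03]
```

View pics/c5.png

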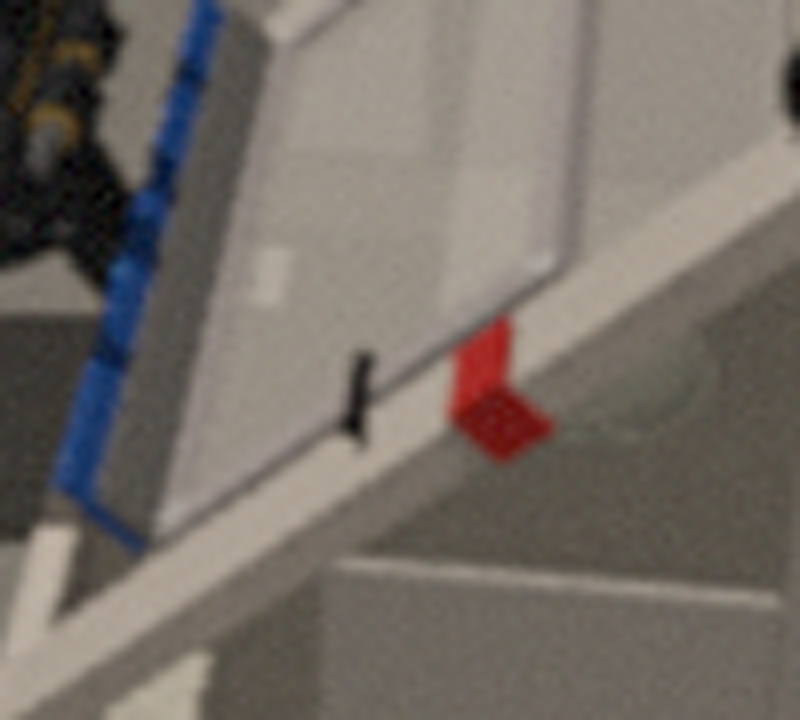

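```bash
cat >> plan.py <<'E'
def rayn(f,u,v,n):
    z=load(f); b=ray(z,u,v); R,t=cam(z); C=-R.T@t; d=R.T@np.array([b[0],b[1],1]); N=np.array([-EX[0],-EX[1],1])/2**.5
    return snY(C+d*((n-C@N)/(d@N)))[0]
def blue(f,box):
    z=load(f); p=z['p'].astype(int); d=z['d']
    m=(p[...,2]>90)&(p[...,0]<60)&(p[...,1]<95); vv,uu=np.where(m); x0,y0,x1,y1=box
    k=(uu>=x0)&(uu<x1)&(vv>=y0)&(vv<y1)&(d[vv,uu]>0)
    q=snY(np.array([px3(z,u,v,d[v,u]) for u,v in zip(uu[k],vv[k])])); return np.median(q[q[:,1]>-312],axis=0),q.shape
E
python3 - <<'E'
from plan import *
print('blue',blue('side0',(295,170,330,245)),blue('side3',(300,160,340,245)))
# pointer top/mid/bottom
for f,pts in (('side0',[(250+340/4,110+450/4),(250+337/4,110+472/4),(250+336/4,110+488/4)]),('side3',[(300+362/8,170+355/8),(300+358/8,170+395/8),(300+357/8,170+440/8)])):
    print(f,*[rayn(f,*p,-333) for p in pts])
print('band face corners',*[rayn('side3',300+u/8,170+v/8,-333) for u,v in ((455,350),(512,318),(452,420),(505,385))])
z=load('side3');p=z['p'].astype(int)
print(p[212:228,340:350].sum(2)//3); print(z['d'][212:228,340:350].round())
E
```

```text
blue (array([ 454.56, -304.13,   53.4 ]), (232, 3)) (array([ 488.59, -303.53,   26.53]), (194, 3))
side0 [ 547.06 -333.    -48.68] [ 548.49 -333.    -70.26] [ 550.62 -333.    -86.25]
side3 [ 580.6  -333.    -44.45] [ 581.96 -333.    -64.41] [ 584.99 -333.    -87.21]
band face corners [ 621.47 -333.    -75.63] [ 643.26 -333.    -79.16] [ 624.08 -333.   -108.71] [ 643.45 -333.   -108.97]
[[145 143 144 144 141 139 143 141 142 145]
 [146 140 141 143 127 124 128 143 144 140]
 [143 143 144 128  98  72  94 132 145 146]
 [137 145 143 126  82  42  80 129 143 142]
 [142 148 139 116  63  44 102 138 143 134]
 [141 145 141 110  48  55 113 138 129 111]
 [144 147 141 107  44  50 102 115 110 116]
 [143 147 133  97  36  44  82 104 123 144]
 [149 146 131  87  32  49  97 126 146 159]
 [146 142 118  73  33  73 135 157 159 163]
 [133 119  87  39  23  79 140 164 163 163]
 [116 105  76  42  24  84 142 161 162 158]
 [112 123 119  97  66  88 142 162 164 161]
 [146 158 158 151 119 104 143 162 162 162]
 [160 165 164 160 138 137 157 162 164 160]
 [162 162 165 162 157 159 162 163 159 145]]
[[942. 937. 937. 931. 924. 919. 916. 915. 906. 904.]
 [  0. 935. 928. 925. 920. 894. 913. 909. 905. 890.]
 [937. 931. 926. 924. 893. 889.   0. 904. 889.   0.]
 [931. 927. 921. 918. 886. 887. 894. 893. 886. 885.]
 [927. 925. 918. 889. 885. 885. 894. 886. 882. 882.]
 [923. 918. 917. 883. 884. 883. 889. 883. 881. 882.]
 [917. 914. 901. 882. 878. 880. 886. 883. 885.   0.]
 [905. 900. 896. 880. 877. 880. 885. 886. 882. 881.]
 [902. 900. 893. 874.   0. 889. 887. 885. 879. 874.]
 [899. 893. 891. 871. 872. 891. 885. 882. 874. 872.]
 [893. 894. 874. 866. 871. 882. 882. 874. 874. 868.]
 [897. 894. 866. 866. 866. 879. 877. 873. 870. 866.]
 [899. 893. 890. 869. 880. 876. 874. 868. 863. 863.]
 [894. 888. 883. 882. 878. 875. 867. 863. 861. 856.]
 [893. 885. 880. 880. 871. 873. 865. 862. 859. 854.]
 [886. 883. 878. 874. 870. 867. 864. 857. 853. 851.]]
```

Run:
```python
from plan import *
z=load('side3')
for u,v in [(345,215),(344,216),(344.3,217),(344.2,218),(344.2,219),(344,221),(343.8,222),(343.7,223)]:
    d=z['d'][v,int(u)]; print(u,v,snY(px3(z,u,v,d))[0])
```

```text
345 215 [ 586.19 -328.2   -56.21]
344 216 [ 584.7  -326.99  -59.97]
344.3 217 [ 584.16 -328.79  -61.49]
344.2 218 [ 585.65 -327.84  -67.34]
344.2 219 [ 585.16 -328.72  -69.78]
344 221 [ 585.09 -329.19  -76.58]
343.8 222 [ 586.3  -328.18  -82.13]
343.7 223 [ 585.26 -329.2   -83.92]
```

Call:
move_arm([
  {"wx": 0, "wy": 0, "wz": 0, "x": 0.21, "y": -0.04, "z": 0.21, "claw": 1},
  {"wx": 0, "wy": 0, "wz": 0, "x": 0.21, "y": -0.04, "z": 0.21, "claw": 1},
  {"wx": 0, "wy": 0, "wz": 0, "x": 0.21, "y": -0.04, "z": 0.21, "claw": 1},
  {"wx": 0, "wy": 0, "wz": 0, "x": 0.21, "y": -0.04, "z": 0.21, "claw": 1},
  {"wx": 0, "wy": 0, "wz": 0, "x": 0.21, "y": -0.04, "z": 0.21, "claw": 1},
  {"wx": 0, "wy": 0, "wz": 0, "x": 0.21, "y": -0.04, "z": 0.21, "claw": 1},
  {"wx": 0, "wy": 0, "wz": 0, "x": 0.21, "y": -0.04, "z": 0.21, "claw": 1},
  {"wx": 0, "wy": 0, "wz": 0, "x": 0.21, "y": -0.04, "z": 0.21, "claw": 1},
  {"wx": 0, "wy": 0, "wz": 0, "x": 0.21, "y": -0.04, "z": 0.21, "claw": 1},
  {"wx": 0, "wy": 0, "wz": 0, "x": 0.21, "y": -0.04, "z": 0.21, "claw": 1},
  {"wx": 0, "wy": 0, "wz": 0, "x": 0.21, "y": -0.04, "z": 0.21, "claw": 1},
  {"wx": 0, "wy": 0, "wz": 0, "x": 0.14, "y": -0.03, "z": 0.14, "claw": 1},
  {"wx": 0, "wy": 0, "wz": 0, "x": 0.07, "y": -0.02, "z": 0.07, "claw": 1},
  {"wx": 0, "wy": 0, "wz": 0, "x": 0, "y": 0, "z": 0, "claw": 1},
  {"wx": 0, "wy": 0, "wz": 0, "x": 0, "y": 0, "z": 0, "claw": 1},
])

```text
time_s: 8.65
position: [585.7, -32.8, 134.0]
eef_rot: [-0.552, 0.318, -0.384, 0.668]
force: [-3.3, 1.9, 0.7]
gripper_width: 0.5
```

Run:
```python
from plan import *
s,R=state()
snap('side','side4'); crop('side4',320,180,400,240,10,'c6'); snap('wrist','wrist4')
print(blue('side4',(300,150,345,240)))
```

```text
t 8.65 q [-0.06 -0.08  2.28 -0.16  0.42  1.82] p [585.69 -32.79 134.01] snY [ 505.91 -316.4    77.54] F [-3.34  1.85  0.69] w 0.4817485399284844
rot to tilt [ -2.79 -14.54   0.02] tooly [ 0.49 -0.09 -0.86]
(array([ 525.84, -303.08,   26.26]), (185, 3))
```

View pics/c6.png

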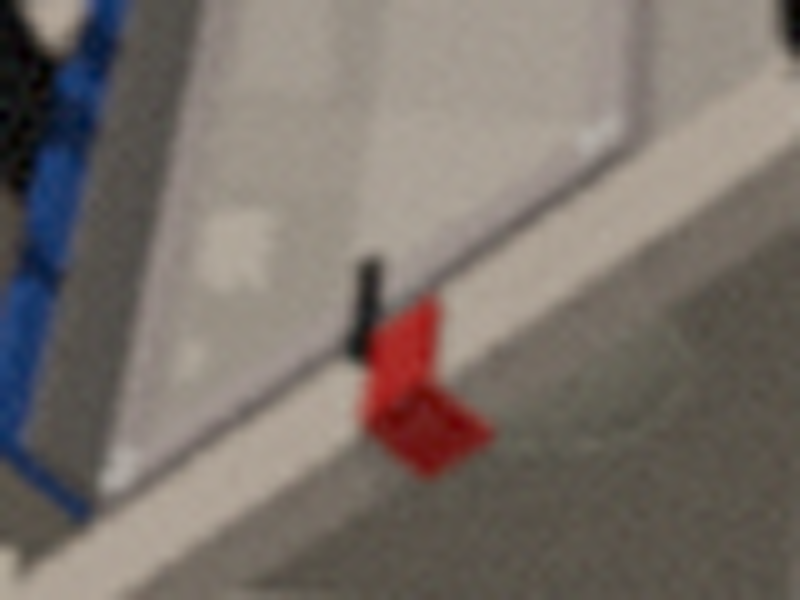

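View pics/wrist4.png

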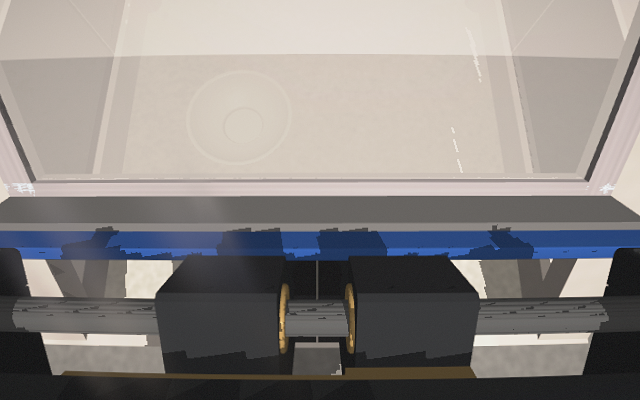

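Call:
move_arm([
  {"wx": 0, "wy": 0, "wz": 0, "x": 0.14, "y": -0.03, "z": 0.14, "claw": 1},
  {"wx": 0, "wy": 0, "wz": 0, "x": 0.21, "y": -0.04, "z": 0.21, "claw": 1},
  {"wx": 0, "wy": 0, "wz": 0, "x": 0.14, "y": -0.03, "z": 0.14, "claw": 1},
  {"wx": 0, "wy": 0, "wz": 0, "x": 0.1, "y": -0.02, "z": 0.1, "claw": 1},
  {"wx": 0, "wy": 0, "wz": 0, "x": 0, "y": 0, "z": 0, "claw": 1},
  {"wx": 0, "wy": 0, "wz": 0, "x": 0, "y": 0, "z": 0, "claw": 1},
])

```text
time_s: 9.25
position: [591.6, -34.0, 139.8]
eef_rot: [-0.552, 0.318, -0.384, 0.668]
force: [-4.3, 1.0, 0.8]
gripper_width: 0.6
```

Run:
```python
from plan import *
s,R=state()
snap('side','side5'); crop('side5',330,190,380,227,16,'c7')
print(blue('side5',(300,150,345,240)))
print(R.as_matrix()[:,1]*-10)
```

```text
t 9.25 q [-0.06 -0.08  2.26 -0.15  0.44  1.82] p [591.58 -33.97 139.78] snY [ 514.24 -316.57   77.49] F [-4.27  0.99  0.81] w 0.5975556869104237
rot to tilt [ -2.78 -14.55   0.02] tooly [ 0.49 -0.09 -0.86]
(array([ 534.25, -303.84,   29.03]), (180, 3))
[-4.94  0.94  8.64]
```

View pics/c7.png

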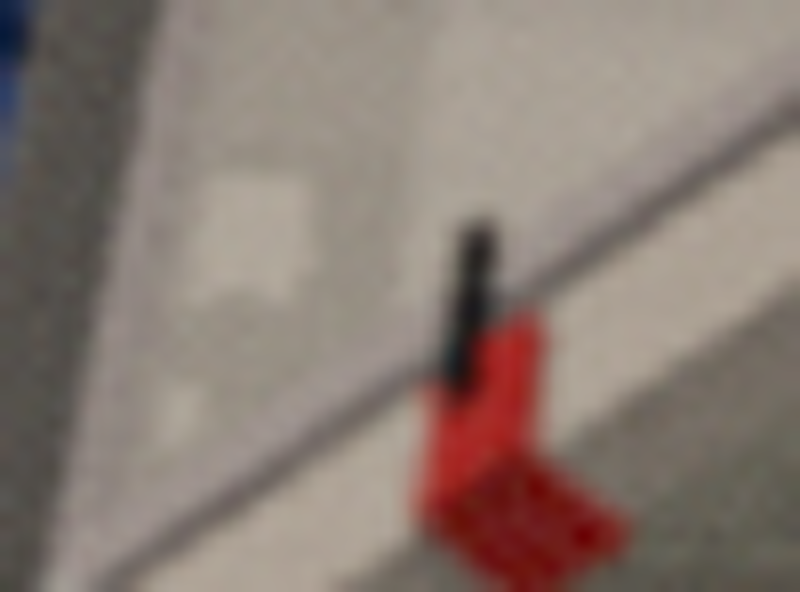

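Run:
```python
from plan import *
c=lambda u,v:(330+(u+.5)/16-.5,190+(v+.5)/16-.5)
for pt in [(480,235),(475,290),(465,345),(458,375)]: print('ptr',rayn('side5',*c(*pt),-328.5))
for pt in [(440,390),(432,440),(422,510),(545,318),(540,380),(530,450)]: print('band',rayn('side5',*c(*pt),-332.7))
z=load('side5')
for v in range(205,215):
  for u in (358,359): print(u,v,z['p'][v,u],snY(px3(z,u,v,z['d'][v,u]))[0])
z=load('side3')  # unobstructed band edges, subpixel
p=z['p'].astype(int)
print((p[208:224,354:368,0]-p[208:224,354:368,1]))
```

```text
ptr [ 631.36 -328.5   -52.98]
ptr [ 631.8  -328.5   -66.37]
ptr [ 631.2  -328.5   -78.55]
ptr [ 630.56 -328.5   -84.83]
band [ 622.42 -332.7   -77.28]
band [ 622.14 -332.7   -88.33]
band [ 622.02 -332.7  -103.62]
band [ 642.16 -332.7   -77.28]
band [ 642.56 -332.7   -91.6 ]
band [ 642.15 -332.7  -106.61]
358 205 [123 115 105] [ 627.99 -327.21  -54.4 ]
359 205 [56 51 49] [ 631.2  -327.37  -57.02]
358 206 [109 104  94] [ 628.82 -326.88  -59.26]
359 206 [45 42 38] [ 630.93 -327.99  -59.92]
358 207 [103  98  88] [ 630.08 -326.19  -64.84]
359 207 [46 44 43] [ 629.99 -329.19  -61.64]
358 208 [84 77 72] [ 630.31 -326.38  -68.57]
359 208 [34 31 30] [ 630.8  -328.87  -66.41]
358 209 [67 61 59] [ 630.17 -326.88  -71.65]
359 209 [28 25 29] [ 630.89 -329.17  -69.9 ]
358 210 [60 58 54] [ 631.21 -326.36  -76.75]
359 210 [36 27 23] [ 631.3  -329.19  -73.92]
358 211 [44 45 44] [ 630.41 -327.44  -78.64]
359 211 [62 22 23] [ 631.65 -329.25  -77.82]
358 212 [31 32 35] [ 630.99 -327.32  -82.87]
359 212 [68 21 21] [ 630.93 -330.25  -79.84]
358 213 [39 26 26] [ 629.6  -328.9   -83.74]
359 213 [72 19 14] [
[... 359 characters left out ...]
9   7  18  49  88 115 126 126  80  26  12   9  10]
 [  8  12  31  67 100 119 125 125 124  74  20  11  11  12]
 [  6  18  49  94 123 123 125 126 119  69  21  11  10  11]
 [  8  14  45  96 128 125 124 126 113  64  22  12  13  10]
 [  8  12  42  97 124 128 122 125 106  58  21  12   9   8]
 [  9  14  48 106 125 123 125 123 102  55  24  11   8   8]
 [  9  21  55 107 125 124 121 103  89  67  31  12   7   7]
 [ 11  24  63 114 127 108  98  89  87  80  62  37  15   7]
 [ 13  33  74 111 109  98  78  77  76  96  87  66  45  22]
 [ 14  37  78  96  97  84  80  86  91  82  89  89  70  50]
 [ 11  25  55  79  80  86  84  80  86  85  85  87  89  76]
 [ 12  12  24  57  76  85  83  87  94  80  83  84  92  91]]
```

Call:
move_arm([
  {"wx": 0, "wy": 0, "wz": 0, "x": -0.35, "y": 0.07, "z": -0.35, "claw": 1},
  {"wx": 0, "wy": 0, "wz": 0, "x": -0.5, "y": 0.1, "z": -0.5, "claw": 1},
  {"wx": 0, "wy": 0, "wz": 0, "x": -0.7, "y": 0.15, "z": 0, "claw": 1},
  {"wx": 0, "wy": 0, "wz": 0, "x": -1.4, "y": 0.25, "z": 0.4, "claw": 1},
  {"wx": 0, "wy": 0, "wz": 0, "x": -2, "y": 0.4, "z": 1, "claw": 1},
  {"wx": 0, "wy": 0, "wz": 0, "x": -2, "y": 0.4, "z": 1.5, "claw": 1},
  {"wx": 0, "wy": 0, "wz": 0, "x": -2, "y": 0.4, "z": 2, "claw": 1},
  {"wx": 0, "wy": 0, "wz": 0, "x": -1, "y": 0.4, "z": 3, "claw": 1},
  {"wx": 0, "wy": 0, "wz": 0, "x": 0, "y": 0, "z": 3, "claw": 1},
  {"wx": 0, "wy": 0, "wz": 0, "x": 0, "y": 0, "z": 0, "claw": 1},
])

```text
time_s: 10.13
position: [495.3, -12.0, 248.7]
eef_rot: [-0.555, 0.313, -0.38, 0.67]
force: [1.0, -0.5, 1.8]
gripper_width: 0.3
```

Run:
```python
from plan import *
s,R=state()
snap('side','side6'); crop('side6',290,160,390,240,8,'c8'); snap('scene','scene6')
print(blue('side6',(300,150,345,240)))
for n,u,v in (('mandrel foot',323,153),('mandrel mid',322,135),('mandrel top',322,106),('jar cap',349,138),('box',275,160),('btn',276,154)): print(n,at('side0',u,v))
print('mandrel scene',at('scene0',443,300),at('scene0',435,345),at('scene0',430,358),'jar',at('scene0',390,340))
z=load('scene0'); p=z['p'].astype(int); m=(p[...,1]>100)&(p[...,0]<80)&(p[...,2]<100); m[:, :420]=0; m[:230]=0; m[320:]=0
vv,uu=np.where(m); A=np.array([px3(z,u,v,z['d'][v,u]) for u,v in zip(uu,vv) if z['d'][v,u]>0]); print(len(A),A.mean(0),np.percentile(A,[3,50,97],axis=0))
```

```text
t 10.1333 q [-0.02 -0.43  2.32 -0.13  0.73  1.82] p [495.35 -12.03 248.75] snY [ 521.54 -169.76   81.  ] F [ 0.96 -0.49  1.76] w 0.34615412203102347
rot to tilt [ -2.75 -13.73  -0.05] tooly [ 0.51 -0.09 -0.86]
(array([ 534.24, -303.73,   45.26]), (244, 3))
mandrel foot [591.48 415.81  20.18]
mandrel mid [589.75 441.63  83.15]
mandrel top [ 616.52 1423.14 -200.06]
jar cap [688.06 400.74  87.61]
box [417.55 321.88  50.21]
btn [420.65 344.8   61.7 ]
mandrel scene [601.23 456.32 178.22] [598.66 463.04  42.85] [616.26 470.83  21.98] jar [693.51 427.05  90.76]
26 [423.63 356.96  61.01] [[409.37 340.85  57.43]
 [425.04 358.71  61.16]
 [435.11 370.35  63.85]]
```

View pics/c8.png

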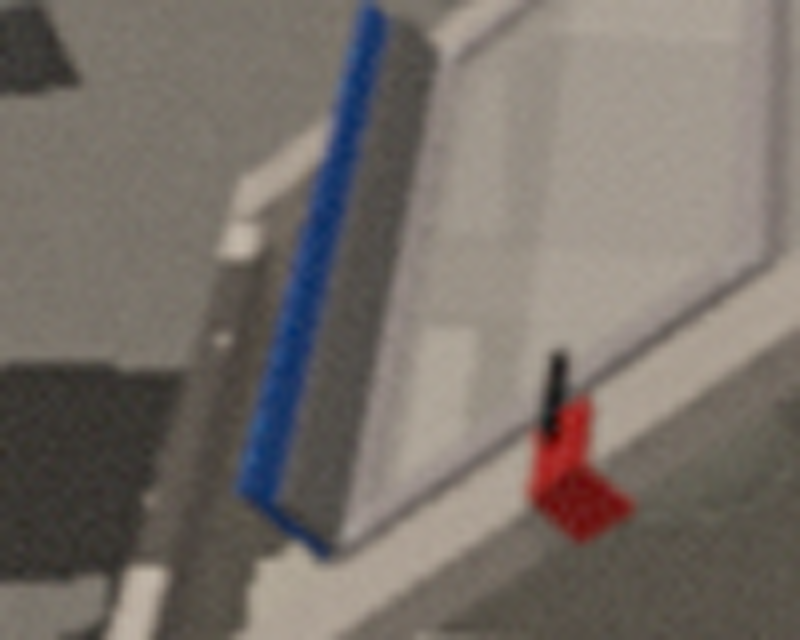

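View pics/scene6.png

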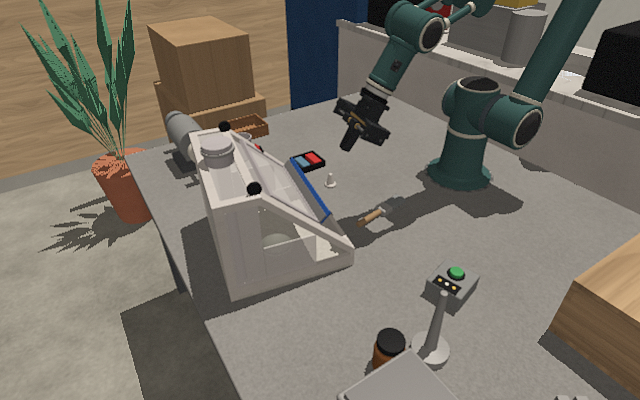

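Call:
move_arm([
  {"wx": 1.1, "wy": 6, "wz": 0, "x": -0.2, "y": 1, "z": 0, "claw": 1},
  {"wx": 1.1, "wy": 6, "wz": 0, "x": -0.5, "y": 2, "z": 0, "claw": 1},
  {"wx": 1.1, "wy": 6, "wz": 0, "x": -0.5, "y": 2.5, "z": 0, "claw": 1},
  {"wx": 1.1, "wy": 6, "wz": 0, "x": -0.5, "y": 2.8, "z": 0, "claw": 1},
  {"wx": 1.1, "wy": 6, "wz": 0, "x": -0.5, "y": 2.8, "z": 0, "claw": 1},
  {"wx": 0, "wy": 0, "wz": 5, "x": -0.5, "y": 2.8, "z": 0, "claw": 1},
  {"wx": 0, "wy": 0, "wz": 5, "x": -0.5, "y": 2.8, "z": 0, "claw": 1},
  {"wx": 0, "wy": 0, "wz": 5, "x": -0.5, "y": 2.8, "z": 0, "claw": 1},
  {"wx": 0, "wy": 0, "wz": 5, "x": -0.5, "y": 2.8, "z": -1, "claw": 1},
  {"wx": 0, "wy": 0, "wz": 5, "x": -0.5, "y": 2.8, "z": -1.5, "claw": 1},
  {"wx": 0, "wy": 0, "wz": 5, "x": -0.5, "y": 2.8, "z": -2, "claw": 1},
  {"wx": 0, "wy": 0, "wz": 2, "x": -0.5, "y": 2.8, "z": -2, "claw": 1},
  {"wx": 0, "wy": 0, "wz": 0, "x": -0.5, "y": 2.8, "z": -2, "claw": 1},
  {"wx": 0, "wy": 0, "wz": 0, "x": -0.5, "y": 2, "z": -1.5, "claw": 1},
  {"wx": 0, "wy": 0, "wz": 0, "x": 0, "y": 0, "z": 0, "claw": 1},
])

```text
time_s: 11.48
position: [420.9, 343.4, 134.1]
eef_rot: [-0.579, 0.589, -0.4, 0.397]
force: [-0.1, -1.0, -0.3]
gripper_width: 0.4
```

Run:
```python
from plan import *
z=load('side0'); p=z['p'].astype(int); m=(p[...,1]>90)&(p[...,0]<70)&(p[...,2]<100); m[:, :260]=0;m[:,295:]=0; m[:140]=0; m[170:]=0
vv,uu=np.where(m); A=np.array([px3(z,u,v,z['d'][v,u]) for u,v in zip(uu,vv) if z['d'][v,u]>0]); print(len(A),A.mean(0),np.percentile(A,[3,50,97],axis=0))
s,R=state(); down=R.as_matrix()[:,1]; print('fix',np.degrees(np.cross(down,[0,0,-1])))
snap('side','side7'); crop('side7',220,90,320,190,6,'c9'); snap('wrist','wrist7')
```

```text
25 [418.74 351.07  60.94] [[408.6  339.89  58.56]
 [419.2  351.07  60.62]
 [430.73 367.95  63.31]]
t 11.4833 q [ 0.64  0.12  1.98 -0.    1.06  1.84] p [420.92 343.37 134.07] snY [ 341.67 -152.06  416.16] F [-0.11 -1.04 -0.29] w 0.37263128071639956
rot to tilt [  4.56 -46.19 -30.32] tooly [-0.01 -0.01 -1.  ]
fix [ 0.58 -0.67  0.  ]
```

View pics/c9.png

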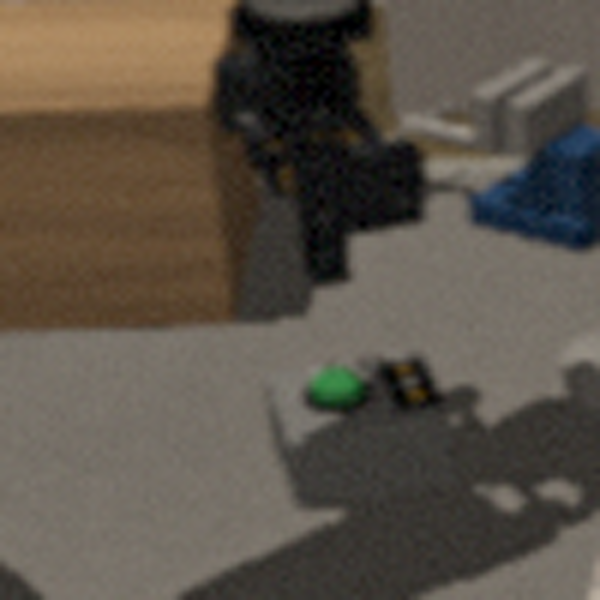

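View pics/wrist7.png

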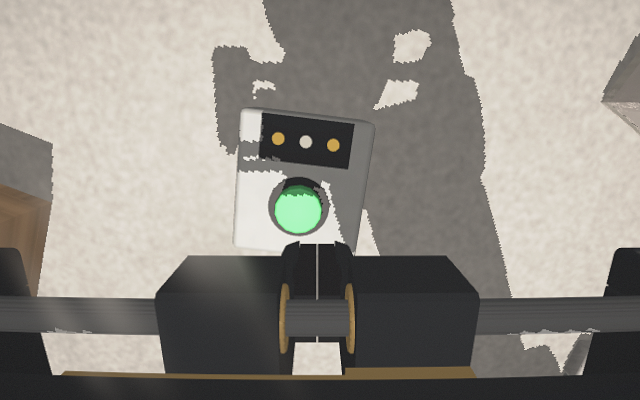

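Run:
```python
from plan import *
z=load('wrist7'); R,t=cam(z); C=-R.T@t
for h in (58,62):
    b=ray(z,298,210); d=R.T@np.array([b[0],b[1],1]); print(C+d*(h-C[2])/d[2])
print(at('wrist7',298,210), [at('wrist7',u,v) for u,v in ((298,188),(298,232),(276,210),(320,210),(260,180))])
print(proj(viewer.camera_model('wrist'),monitor.sense()['position']))
```

```text
[417.35 353.12  58.  ]
[418.58 353.39  62.  ]
[418.74 353.42  62.54] [array([432.43, 358.62,  61.47]), array([404.28, 347.99,  62.58]), array([413.47, 366.92,  62.55]), array([423.89, 339.87,  62.1 ]), array([425.65, 384.12,  50.69])]
[316.02 259.45]
```

Call:
move_arm([
  {"wx": 0.3, "wy": -0.3, "wz": 0, "x": -0.1, "y": 0.5, "z": -1, "claw": 1},
  {"wx": 0.3, "wy": -0.3, "wz": 0, "x": -0.1, "y": 0.5, "z": -1.5, "claw": 1},
  {"wx": 0, "wy": 0, "wz": 0, "x": 0, "y": 0, "z": -1.5, "claw": 1},
  {"wx": 0, "wy": 0, "wz": 0, "x": 0, "y": 0, "z": -1.5, "claw": 1},
  {"wx": 0, "wy": 0, "wz": 0, "x": 0, "y": 0, "z": -1, "claw": 1},
  {"wx": 0, "wy": 0, "wz": 0, "x": 0, "y": 0, "z": 0, "claw": 1},
  {"wx": 0, "wy": 0, "wz": 0, "x": 0, "y": 0, "z": 0, "claw": 1},
])

```text
time_s: 12.17
position: [423.2, 351.8, 75.1]
eef_rot: [0.586, -0.581, 0.399, -0.401]
force: [0.5, 0.5, 0.6]
gripper_width: 0.3
```

Call:
move_arm([
  {"wx": 0, "wy": 0, "wz": 0, "x": -0.4, "y": 0.1, "z": -0.3, "claw": 1},
  {"wx": 0, "wy": 0, "wz": 0, "x": 0, "y": 0, "z": -0.3, "claw": 1},
  {"wx": 0, "wy": 0, "wz": 0, "x": 0, "y": 0, "z": -0.3, "claw": 1},
  {"wx": 0, "wy": 0, "wz": 0, "x": 0, "y": 0, "z": -0.3, "claw": 1},
  {"wx": 0, "wy": 0, "wz": 0, "x": 0, "y": 0, "z": -0.3, "claw": 1},
  {"wx": 0, "wy": 0, "wz": 0, "x": 0, "y": 0, "z": -0.2, "claw": 1},
  {"wx": 0, "wy": 0, "wz": 0, "x": 0, "y": 0, "z": 0, "claw": 1},
  {"wx": 0, "wy": 0, "wz": 0, "x": 0, "y": 0, "z": 0, "claw": 1},
])

```text
time_s: 12.83
position: [419.2, 354.0, 58.5]
eef_rot: [0.587, -0.581, 0.398, -0.4]
force: [-0.2, 0.3, 3.0]
gripper_width: 0.7
```

Call:
move_arm([
  {"wx": 0, "wy": 0, "wz": 0, "x": 0, "y": 0, "z": -0.2, "claw": 1},
  {"wx": 0, "wy": 0, "wz": 0, "x": 0, "y": 0, "z": -0.2, "claw": 1},
  {"wx": 0, "wy": 0, "wz": 0, "x": 0, "y": 0, "z": 0, "claw": 1},
  {"wx": 0, "wy": 0, "wz": 0, "x": 0, "y": 0, "z": 0, "claw": 1},
])

```text
time_s: 13.17
position: [419.4, 354.1, 56.2]
eef_rot: [0.587, -0.581, 0.398, -0.4]
force: [-4.0, -4.2, 15.4]
gripper_width: 0.3
```

Call:
move_arm([
  {"wx": 0, "wy": 0, "wz": 0, "x": 0, "y": 0, "z": 0.4, "claw": 1},
  {"wx": 0, "wy": 0, "wz": 0, "x": 0, "y": 0, "z": 1, "claw": 1},
  {"wx": 0, "wy": 0, "wz": 0, "x": 0, "y": 0, "z": 2, "claw": 1},
  {"wx": 0, "wy": 0, "wz": 0, "x": 0, "y": 0, "z": 3, "claw": 1},
  {"wx": 0, "wy": 0, "wz": 0, "x": 0, "y": 0, "z": 3, "claw": 1},
  {"wx": 0, "wy": 0, "wz": 0, "x": 0, "y": 0, "z": 2, "claw": 1},
  {"wx": 0, "wy": 0, "wz": 0, "x": 0, "y": 0, "z": 0, "claw": 1},
  {"wx": 0, "wy": 0, "wz": 0, "x": 0, "y": 0, "z": 0, "claw": 1},
])

```text
time_s: 13.83
position: [419.7, 354.3, 169.4]
eef_rot: [0.587, -0.58, 0.398, -0.401]
force: [-0.1, -0.3, -0.2]
gripper_width: 0.6
```

Run:
```python
from plan import *
s,R=state(); snap('side','side8'); snap('wrist','wrist8'); print(blue('side8',(300,150,345,240)))
print(at('wrist8',298,210))
crop('side8',215,90,390,270,4,'c10')
a,b=[cv2.imread(f'pics/side{i}.png').astype(int) for i in(0,8)]; d=(abs(a-b).sum(2)>90)
cv2.imwrite('pics/diff.png',(d*255).astype('uint8'))
```

```text
t 13.8333 q [ 0.66  0.07  1.96 -0.    1.1   1.86] p [419.69 354.26 169.45] snY [ 364.39 -124.75  426.63] F [-0.1  -0.26 -0.24] w 0.5512661506959589
rot to tilt [  3.92 -44.77 -30.47] tooly [ 0.01  0.01 -1.  ]
(array([ 534.22, -303.44,   50.6 ]), (257, 3))
[407.1  364.1   61.87]
```

View pics/side8.png

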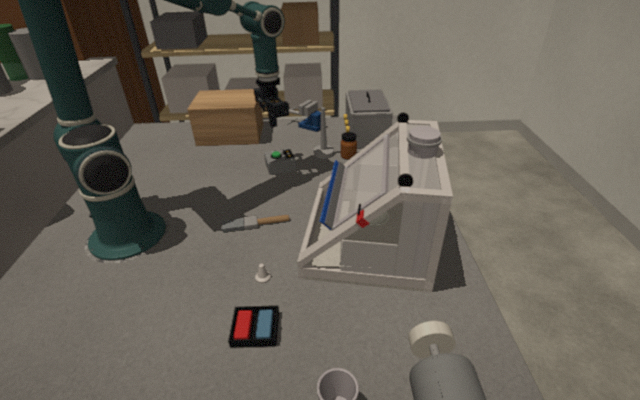

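View pics/diff.png

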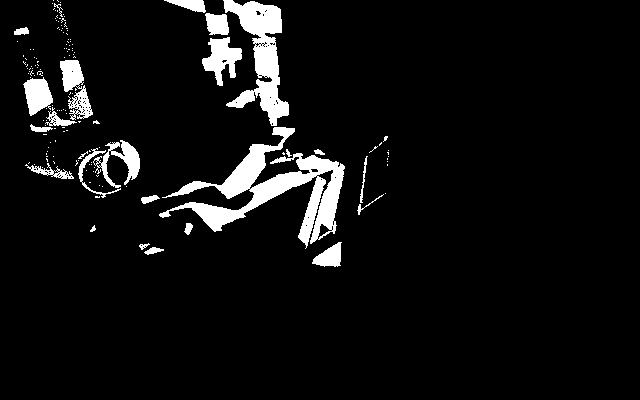

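View pics/wrist8.png

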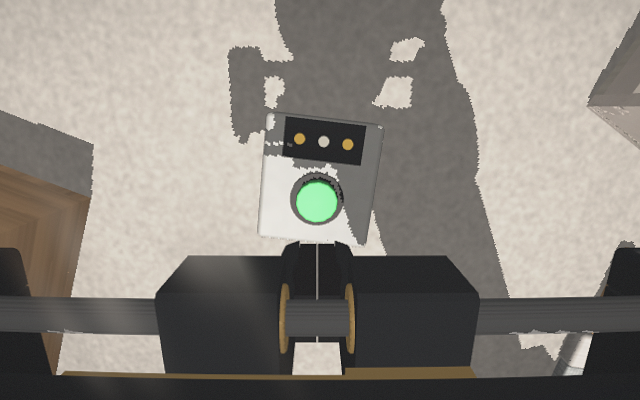

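The side view shows the pointer still on the band at about (361,212). The brush, cone and tray have not moved, and the button is back up with its top at z ≈ 62.

```bash
python3 -c "
from bench import hand_in
print(hand_in())"
```

```text
the job is handed in; nothing more can be done
None
```

I pushed the sash up about 80 mm with the closed fingertips under the blue lip. I backed the fingers out, then pressed the green button and let go. The job was handed in at about 14 s.

**Last checks:**
- **Pointer:** it measured about 1 mm below the middle of the red band: 631.2 mm along the rail, with the band running from 622.2 to 642.3 mm. Measured on the lip, the sash stayed put (within 0.05 mm) after the fingers left and again after the button press.
- **Button:** it took 15 N and the tip stopped at z ≈ 56 mm, about 6 mm below its rest height, so I read it as fully down. It sprang back to about 62 mm after release. The button's travel itself is not reported, so this is inferred from force and height.
- **Other objects:** comparing the first and last side pictures, only the arm, its shadows and the sash changed. The brush, cone and tray are in place.
- **At hand-in:** the arm was clear above the button and the force reading was about zero.

**What differed from plan:** I had meant to hold the tool square to the window, but the elbow's range ruled that out low down. I pushed with it tilted 15° steeper, so the contact should have been at the lip's outer edge, about 16 mm up the fingers. My two early estimates of the distance left to push differed by about 5 mm. I settled that with the direct measurement above.

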